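# Pin back the belt tensioner of a drive rig

## Robot

A 6-joint arm with a two-finger parallel gripper is mounted at the origin on the work surface. World frame = base frame: x ahead of the robot, y to its left, z up, the work surface at z = 0. Lengths are in m, angles in degrees, forces in N, time in s.
With the tool pointing down it reaches from about 0.375 to 0.9 m from the base axis. Payload 3.1 kg.
Tool frame: the origin (TCP) lies between the finger pads; the fingertips stand 25 mm ahead of it and the grasp point (between the pads) lies 6 mm ahead of it; z points along the fingers, y is the line along which they close (so a half turn about z gives the same grasp; the last joint's range is limited). The gripper opens to 85 mm and grips with 20 to 120 N. Pads are 22 mm wide; open, the fingers measure 114 mm over their backs; the gripper's body (76 mm by 85 mm) begins 54 mm behind the grasp point. The pads swing forward as they close: fully open they stand 13 mm farther back than shut.
Start: joints at [60.533, 30.224, 82.088, -0, 67.689, -10.227], TCP at [0.206, 0.59, 0.256] pointing down, gripper open.
Joint ranges: [-176.69, 176.69], [-43.24, 126.21], [12.49, 139.97], [-82, 262], [0, 151.66], [-163.58, 163.58]. Speed limits (degrees/s): [159.86, 159.86, 180, 180, 180, 180].

## Interface

Orientations are given as [roll, pitch, yaw] about the fixed x, y, z axes, in that order (R = Rz(yaw) Ry(pitch) Rx(roll)).
In Python, from rig import r gives the robot as it stands.
- The arm moves only by the tool drive_tool, never from a script. Its argument "deltas" is a list of rows, each a list of 4 numbers: the shift along the tool's x, y, z in units of 30 mm (1.0 is 30 mm), then the turn about the tool's z in units of 5 degrees (1.0 is 5 degrees). A call has 1 to 12 rows; each row is the pose to reach, as a shift and turn from the pose commanded when the call began, along the tool's axes at that moment; what a row does not reach only later rows make up. A row lasts 1/12 s, in which the tool goes at most 41.7 mm and 7.16 degrees, less where a joint would pass 70% of its speed; a pose out of reach is approached as far as the arm can. A call with a gripper value outside its range is refused whole. "gripper" is the gripper's target within -1 to 1 (fully open at 1, half-way at 0, shut at -1), set as the call begins (left out, the last holds). The fingers move at their own pace and stop on an object; the grip force is fixed at half the most. Time passes only in rows, so rows that repeat a pose let the fingers close. It gives the time, the measured TCP pose, the force, the opening and the grip force at its end, in the units of the state.
- r.get_state(): the state, without advancing time (a new reading comes with each control period).
- r.camera(name): name is "side" or "top" or "wrist"; returns the picture (400x640x3 uint8, red, green, blue); there is no depth.
- r.camera_params(name): a dict with "camera_matrix" (3x3 intrinsics, pixels), "k1" (the pictures are not rectified: a ray, as slopes to the right and down, at radius r is drawn at 1 + k1 r^2 times it, then the intrinsics apply), "R" (3x3) and "t" (3): a world point X has camera coordinates R X + t. Camera axes: x right, y down, z forward; pixel columns grow to the right and rows downward; lengths in m; the calibration is good to about 2 mm. A picture is of the moment at which its call begins: read the wrist's pose just before it. camera_params takes no time and is no camera call; for the wrist camera it gives the pose at the moment of the call.
- r.hand_in(): hands the job in; it is judged then, once.
The state is a dict: "t": time; "joint_pos": joint angles; "qd": joint speeds; "tau": joint torques, N m; "tool_pos": TCP position; "tcp_rot": TCP orientation; "ft_force": force on the tool from outside, world axes, zero at the start; "wrist_torque": the same for the moment, N m; "grip_width": finger opening in m; "grasp_force": force on a finger pad.
Only numpy, scipy, OpenCV 4.12 (cv2) and the standard library are available. Lean on these libraries where they do the work, as an engineer would, in place of code of your own. Each camera call takes 0.05 s, during which the arm holds its last target. There are 200 camera calls.

## Task

The belt is off this drive rig and the tensioner has to be locked back so that a new one can be fitted. Take the red-handled locking pin from the tool block, catch the fork at the end of the sprung tensioner arm with the pin's shank, swing the arm back against its spring and push the pin fully down into the brass locking block, so that it stands upright in the fork and the arm stays held back when you let go. Leave the two drivers, the spare pulley and the wrench where they are.

Things in the scene. Friction and masses are not known exactly. Their poses are not given: they have to be found in the camera images.
- rig: Belt-drive test rig, fixed to the bench: an aluminium plate 240 mm (its x) by 360 mm (its y), on posts, plate top 70 mm above the bench, with a motor pulley, a larger black pulley, the tensioner and the brass locking block on it. Nothing on it stands higher than 132 mm above the bench. Origin on the bench under the plate's centre; z up; x and y along the plate's sides.
- pivot (a point): The tensioner arm's upright pivot axis, at the arm's mid-height, 119 mm above the bench. Axes as the rig's.
- tensioner (a joint): Angle of the green tensioner arm, rad: 0 at its rest stop, growing as it swings back against its torsion spring, clockwise seen from above, to a hard stop at 0.85; about 0.65 with the fork over the locking hole. The spring always drives it back towards 0: about 3 N at the fork at rest, 6 N at 0.65. It does not stay back by itself.
- fork (a point): Seat of the fork at the green arm's free end: where the pin's axis lies when its shank is fully in the fork; 150 mm from the pivot axis, 119 mm up (fork plate 114 to 124 mm). Turns with the arm: y points to the pivot; the mouth opens to +x, flaring from a 16 mm slot at the seat to 40 mm wide 38 mm out. A shank pushed in along -x meets the fork's back 6 mm past the seat and swings the arm back.
- lock_hole (a point): Centre of the mouth of the vertical locking hole in the brass block (36 mm square, standing 36 mm above the plate), 106 mm above the bench. Hole 14 mm in diameter, 36 mm deep; it is 150 mm from the pivot axis, so the fork seat passes 13 mm above it. Axes as the rig's.
- pin_grip (a point): Centre of the locking pin's red handle (half-way up). The pin stands upright in one of the tool block's three holes. Handle: fluted red cylinder, 28 mm in diameter, 52 mm tall. Below it a steel shank, 12 mm in diameter, 52 mm long, with a 6 mm tapered nose. About 0.12 kg. z points up along the pin.
- pin_shoulder (a point): Centre of the flat underside of the red handle, where the shank begins, 26 mm below pin_grip. With the pin fully home it sits flat on the fork's upper face, 124 mm above the bench.
- pin_tip (a point): The lower end of the pin's shank, 78 mm below pin_grip.
- rack_top (a point): Plywood tool block, fixed: 250 mm (its x) by 60 mm by 60 mm tall; this point is the centre of its top face. Three holes 56 mm deep, 80 mm apart along its x, hold the locking pin and the two drivers, which may be in any order and stand with their handles' undersides on the block's top.
- driver_black: Bystander: driver with a black handle (27 mm in diameter, 70 mm tall) standing in the tool block. Origin at the underside of the handle.
- driver_yellow: Bystander: driver with a yellow handle (27 mm in diameter, 70 mm tall) standing in the tool block. Origin at the underside of the handle.
- spare_pulley: Bystander: loose aluminium pulley, 66 mm in diameter, 32 mm tall, lying on the bench between tool block, robot and rig. Origin at the centre of its underside.
- wrench: Bystander: steel wrench 160 mm long lying on the bench beyond the tool block. Origin on its underside.
Mind the look-alikes: they are no part of the job. Of the things that look like the part that bears pin_grip, the middle-sized one is meant.

How it is judged:
By the outcome, as a careful person would: the job done as asked, in the order asked, and still so for the second after the job is handed in, with the robot touching nothing.
It also fails if it takes over 58 s, if anything falls off the work surface, if the arm or the gripper's body presses on something with over 40 N, if the wrist force passes 120 N, or if a joint passes its speed limit or range.

## Working session

There is one attempt and no reset: what is moved stays moved. The work goes in short steps, Python scripts to look and compute and a tool call to move; the robot and the scene stay as the last step left them, time stands still between calls to the robot, and variables do not carry over. Pictures are saved under pics/ and viewed, at most 10 in all, crops included, and the job is handed in when it is done.

Besides the shell and the picture viewer there is one more tool, called as name(argument=value, ...), one argument or row to a line, values as JSON. drive_tool: Moves the arm, as the interface text tells. Its arguments: {"type":"object","properties":{"deltas":{"type":"array","items":{"type":"array","items":{"type":"number"}}},"gripper":{"type":"number"}},"required":["deltas"]}

```bash
mkdir -p pics; python3 - <<'E'
from rig import r
import cv2,numpy as np
s=r.get_state();print(s)
for n in ["side","top"]:
    im=r.camera(n);cv2.imwrite(f"pics/{n}0.png",im[:,:,::-1]);p=r.camera_params(n);print(n,p)
    np.save(f"pics/{n}0.npy",im)
E
```

```text
{'t': 0.0, 'joint_pos': array([ 6.05329637e+01,  3.02780885e+01,  8.21566006e+01, -1.24920967e-03,
        6.76860067e+01, -1.02275536e+01]), 'qd': array([ 4.95179671e-02,  1.17443726e-01, -9.74746490e-03,  1.39416532e-05,
        7.27377554e-02, -6.36643372e-02]), 'tau': array([ 8.05381715e-04, -4.42335856e+01, -1.78033519e+01, -1.70950620e-04,
        8.22378730e-03,  1.32941022e-05]), 'tool_pos': array([0.20560413, 0.58952645, 0.25534175]), 'tcp_rot': array([-1.79881017e+02, -2.02941757e-02,  1.60760972e+02]), 'ft_force': array([-0.32435055,  0.54415878, -0.47168456]), 'wrist_torque': array([ 0.03660292, -0.00788607, -0.03485411]), 'grasp_force': 0.0, 'grip_width': 0.08560614303458373}
side {'camera_matrix': array([[429.10395104,   0.        , 317.71814828],
       [  0.        , 429.10395104, 197.87487233],
       [  0.        ,   0.        ,   1.        ]]), 'k1': -0.034795420707253305, 'R': array([[ 9.72341800e-01, -2.33562358e-01, -2.20461555e-04],
       [-1.30131378e-01, -5.40964708e-01, -8.30916969e-01],
       [ 1.93951665e-01,  8.07963990e-01, -5.56396390e-01]]), 't': array([-0.53806486,  0.11103347,  0.92895461])}
top {'camera_matrix': array([[511.20339289,   0.        , 335.22853069],
       [  0.        , 511.20339289, 206.02285616],
       [  0.        ,   0.        ,   1.        ]]), 'k1': -0.002314053889081482, 'R': array([[-0.02413847, -0.99924031, -0.03059641],
       [-0.99707093,  0.02628529, -0.07182373],
       [ 0.0725734 ,  0.02877307, -0.99694795]]), 't': array([-0.03602364,  0.52870428,  1.23365869])}
```

View pics/top0.png

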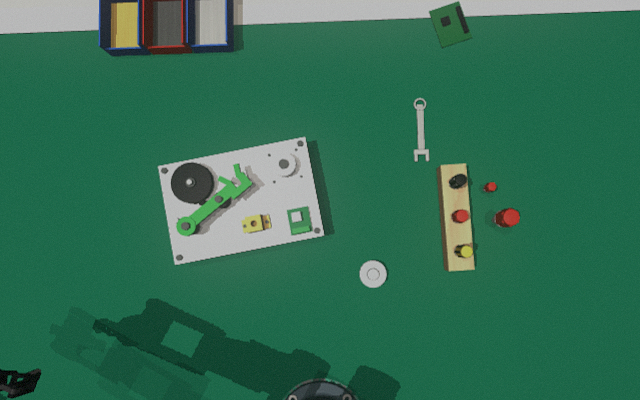

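View pics/side0.png

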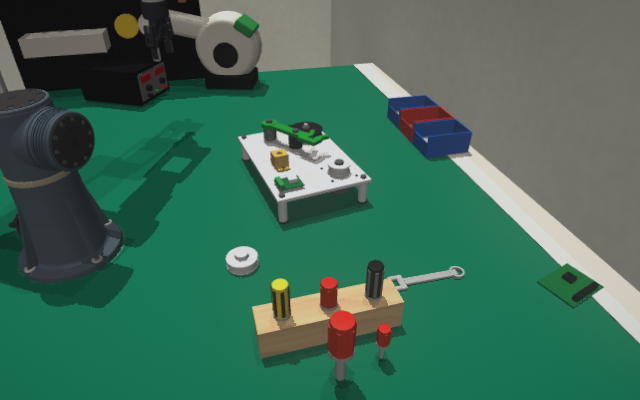

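The top view shows three red pins: in the tool block (461,216), small (491,187) and large (508,218). The one in the block is middle-sized, and it stands in the block as described. I'll confirm this in an enlarged crop, together with the rig.

```bash
cat > h.py <<'E'
import numpy as np,cv2
from rig import r
def ray(n,uv,p=None):
    p=p or r.camera_params(n);K=p["camera_matrix"];R=p["R"];t=p["t"]
    d=np.array([(uv[0]-K[0,2])/K[0,0],(uv[1]-K[1,2])/K[1,1]]);x=d.copy()
    for _ in range(20): x=d/(1+p["k1"]*(x@x))
    return -R.T@t, R.T@np.array([x[0],x[1],1])
def plane(n,uv,z,p=None):
    c,d=ray(n,uv,p);return c+d*(z-c[2])/d[2]
def tri(rays):
    A=0;b=0
    for c,d in rays:
        d=d/np.linalg.norm(d);P=np.eye(3)-np.outer(d,d);A=A+P;b=b+P@c
    return np.linalg.solve(A,b)
def proj(n,X,p=None):
    p=p or r.camera_params(n);c=p["R"]@X+p["t"];x=c[:2]/c[2];x=x*(1+p["k1"]*(x@x))
    return p["camera_matrix"][:2,:2]@x+p["camera_matrix"][:2,2]
E
python3 - <<'E'
from h import *
t=np.load("pics/top0.npy");s=np.load("pics/side0.npy")
a=cv2.resize(t[150:280,430:530],None,fx=3,fy=3,interpolation=cv2.INTER_CUBIC)
b=cv2.resize(s[255:390,245:420],None,fx=2.8,fy=2.8,interpolation=cv2.INTER_CUBIC)
o=np.zeros((400,800,3),np.uint8);o[:a.shape[0],:a.shape[1]]=a;o[:b.shape[0],305:305+b.shape[1]]=b
cv2.imwrite("pics/crop1.png",o[:,:,::-1])
a=cv2.resize(t[130:270,150:330],None,fx=4.4,fy=4.2,interpolation=cv2.INTER_CUBIC)
cv2.imwrite("pics/crop2.png",a[:,:,::-1])
def blobs(im,lo,hi,lo2=None):
    h=cv2.cvtColor(im,cv2.COLOR_RGB2HSV);m=cv2.inRange(h,lo,hi)
    if lo2: m|=cv2.inRange(h,*lo2)
    n,_,st,c=cv2.connectedComponentsWithStats(m)
    return [(st[i].tolist(),c[i].round(1).tolist()) for i in range(1,n) if st[i][4]>25]
for n,im in (("top",t),("side",s)):
    print(n,"red",blobs(im,(0,150,70),(6,255,255),((174,150,70),(180,255,255))))
    print("brass",blobs(im,(18,120,80),(32,255,255)))
    print("wood",blobs(im,(8,50,130),(20,150,255)))
    print("green",[b for b in blobs(im,(55,180,120),(66,255,255))])
E
```

```text
top red [([142, 0, 3, 45, 86], [142.7, 20.8]), ([181, 0, 3, 43, 69], [181.8, 21.9]), ([148, 45, 37, 4, 74], [164.7, 46.5]), ([485, 183, 11, 8, 66], [490.7, 186.4]), ([496, 208, 24, 19, 264], [509.2, 216.9]), ([454, 210, 14, 12, 132], [460.8, 215.5])]
brass [([111, 2, 28, 45, 1116], [123.7, 24.6]), ([456, 245, 17, 13, 139], [465.3, 251.0])]
wood [([112, 4, 5, 42, 111], [114.8, 22.4]), ([458, 183, 9, 10, 35], [461.4, 189.1]), ([263, 215, 5, 14, 35], [265.1, 221.5])]
green []
side red [([154, 66, 9, 10, 54], [158.2, 70.3]), ([140, 72, 11, 11, 68], [145.0, 77.4]), ([400, 106, 54, 36, 738], [419.7, 117.7]), ([320, 277, 17, 32, 459], [328.4, 292.1]), ([328, 311, 29, 48, 1158], [341.5, 333.9]), ([377, 324, 15, 23, 278], [383.4, 334.5])]
brass [([114, 14, 25, 24, 461], [126.1, 25.5]), ([271, 149, 18, 23, 292], [279.8, 159.4]), ([271, 279, 18, 40, 420], [280.6, 295.7])]
wood [([334, 278, 70, 36, 974], [367.5, 299.1]), ([256, 293, 77, 42, 895], [295.4, 313.7]), ([254, 307, 19, 7, 66], [263.8, 310.1])]
green [([262, 120, 30, 12, 121], [277.7, 125.6]), ([297, 130, 25, 12, 102], [307.6, 135.6])]
```

View pics/crop1.png

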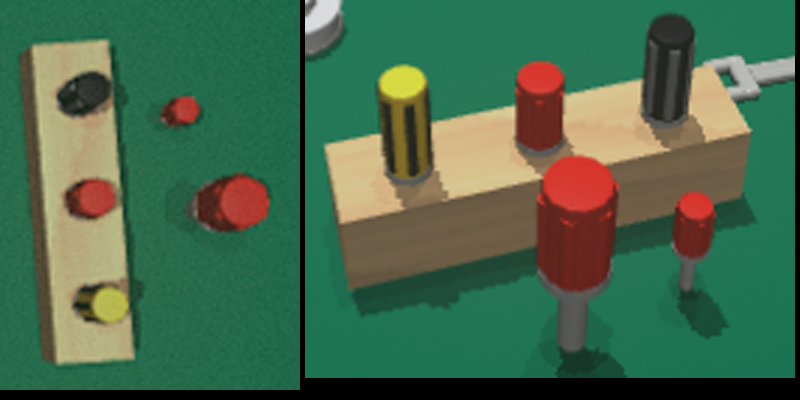

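View pics/crop2.png

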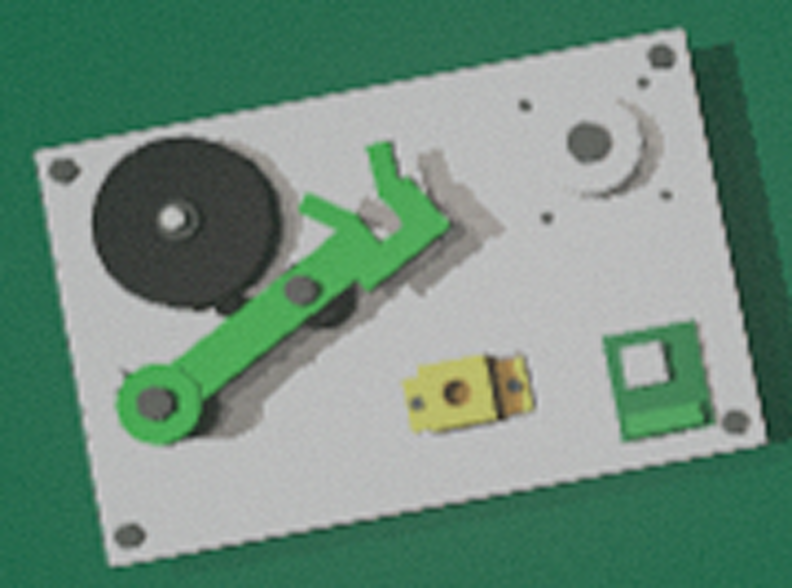

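The crops confirm it: the pin at block centre (top 461,216 / side 328,290) is middle-sized between the big one (508,218) and the small one (491,187). Rig: pivot about (185.7,226), hole about (253.9,223.3), fork slot about (237,185), with the mouth facing up-left. Now the positions.

```bash
python3 - <<'E'
from h import *
np.set_printoptions(precision=4,suppress=True)
print("pin mid(top)",plane("top",(460.8,215.5),.1)," top-side", plane("side",(328.9,283.6),.112), "tri",tri([ray("top",(461,216)),ray("side",(328.9,285))]))
print("side blob cx at .086",plane("side",(328.4,292.1),.086))
c=lambda x,y:(430+x/3,150+y/3); d=lambda x,y:(245+(x-305)/2.8,255+y/2.8)
print("rack corners",[plane("top",c(*q),.06)[:2] for q in((33,45),(107,40),(57,362),(133,357))])
print("big top",tri([ray("top",c(243,201)),ray("side",d(579,183))]),"small top",tri([ray("top",c(186,110)),ray("side",d(695,206))]))
print("yellow top",tri([ray("top",c(109,304)),ray("side",d(403,84))]),"black",tri([ray("top",c(98,88)),ray("side",d(671,31))]))
e=lambda x,y:(150+x/4.4,130+y/4.2)
pv=plane("top",e(157,403),.13);ho=plane("top",e(457,392),.106)
print("pivot",pv,"hole",ho,np.linalg.norm((pv-ho)[:2]))
for q in((300,205),(375,148)): print("mouth tips",plane("top",e(*q),.124))
a=np.degrees(np.arctan2(*(ho-pv)[1::-1]));print("ang hole",a)
for al in (a+37.24,):
    f=pv[:2]+.15*np.array([np.cos(np.radians(al)),np.sin(np.radians(al))]);print("fork rest",f,[ (u-np.array([150,130]))*[4.4,4.2] for u in [proj("top",np.r_[f,.124])]])
co=[plane("top",e(*q),.07)[:2] for q in((37,152),(683,30),(767,440),(110,565))];print("plate",co)
E
```

```text
pin mid(top) [ 0.4926 -0.3362  0.1   ]  top-side [ 0.4904 -0.3391  0.112 ] tri [ 0.4913 -0.3355  0.1051]
side blob cx at .086 [ 0.4916 -0.3328  0.086 ]
rack corners [array([ 0.6153, -0.3033]), array([ 0.6176, -0.3614]), array([ 0.3666, -0.3122]), array([ 0.3691, -0.3709])]
big top [ 0.4845 -0.437   0.1379] small top [ 0.559  -0.4165  0.0745]
yellow top [ 0.4119 -0.3391  0.1274] black [ 0.5703 -0.3368  0.1306]
pivot [0.4835 0.2842 0.13  ] hole [0.4865 0.1349 0.106 ] 0.14940434922529788
mouth tips [0.5888 0.2115 0.124 ]
mouth tips [0.6187 0.1723 0.124 ]
ang hole -88.84220083009275
fork rest [0.5767 0.1667] [array([386.6443, 224.9794])]
plate [array([0.6303, 0.3691]), array([0.6898, 0.0165]), array([ 0.4571, -0.0237]), array([0.3959, 0.3294])]
```

drive_tool(
  deltas=[
    [-14.1, -10.6, 0, -3.85],
    [-14.1, -10.6, 0, -3.85],
    [-14.1, -10.6, 0, -3.85],
    [-14.1, -10.6, 0, -3.85],
    [-14.1, -10.6, 0, -3.85],
    [-14.1, -10.6, 0, -3.85],
    [-14.1, -10.6, 0, -3.85],
    [-14.1, -10.6, 0, -3.85],
    [-14.1, -10.6, 0, -3.85],
    [-14.1, -10.6, 0, -3.85],
    [-14.1, -10.6, 0, -3.85],
    [-14.1, -10.6, 0, -3.85],
  ],
  gripper=0.3,
)

```text
t: 1.1
tool_pos: [0.4832, 0.1752, 0.2561]
tcp_rot: [180.0, -0.0, -180.0]
ft_force: [0.9, 0.6, 0.7]
grip_width: 0.0554
grasp_force: 0.0
```

drive_tool(
  deltas=[
    [-0.25, -17, 0, 0],
    [-0.25, -17, 0, 0],
    [-0.25, -17, 0, 0],
    [-0.25, -17, 0, 0],
    [-0.25, -17, 0, 0],
    [-0.25, -17, 0, 0],
    [-0.25, -17, 0, 0],
    [-0.25, -17, 0, 0],
    [-0.25, -17, 0, 0],
    [-0.25, -17, 0, 0],
    [-0.25, -17, 0, 0],
    [-0.25, -17, 0, 0],
  ],
)

```text
t: 2.1
tool_pos: [0.4894, -0.3248, 0.2559]
tcp_rot: [180.0, -0.0, 180.0]
ft_force: [0.8, 0.5, -1.1]
grip_width: 0.0556
grasp_force: 0.0
```

drive_tool(
  deltas=[
    [0, 0, 0, 0],
    [0, 0, 0, 0],
    [0, 0, 0, 0],
  ],
)

```text
t: 2.35
tool_pos: [0.4894, -0.3223, 0.2555]
tcp_rot: [179.9, -0.1, 180.0]
ft_force: [0.2, 1.1, -0.2]
grip_width: 0.0552
grasp_force: 0.0
```

```bash
python3 - <<'E'
from h import *
np.set_printoptions(precision=4,suppress=True)
s=r.get_state();print(s["tool_pos"],s["tcp_rot"],s["joint_pos"])
p=r.camera_params("wrist");im=r.camera("wrist");cv2.imwrite("pics/w1.png",im[:,:,::-1]);np.save("pics/w1.npy",im)
h=cv2.cvtColor(im,cv2.COLOR_RGB2HSV);m=cv2.inRange(h,(0,150,70),(6,255,255))|cv2.inRange(h,(174,150,70),(180,255,255))
n,_,st,c=cv2.connectedComponentsWithStats(m)
for i in range(1,n):
    if st[i][4]>100: print(st[i],c[i],plane("wrist",c[i],.11,p))
print("expected",proj("wrist",np.array([.4915,-.3365,.112]),p),proj("wrist",np.array([.4915,-.3365,.06]),p))
E
```

```text
[ 0.4894 -0.3223  0.2555] [179.8791  -0.0903 179.9611] [ -44.2938   27.3041   87.7902    0.026    65.0547 -134.2659]
[ 222   19   48   72 2343] [246.2603  53.9505] [ 0.3767 -0.3788  0.11  ]
[238 160  19  30 513] [246.9747 174.2885] [ 0.4747 -0.3843  0.11  ]
[286 168  33  39 881] [302.8263 188.3485] [ 0.4876 -0.3351  0.11  ]
expected [301.2259 193.1337] [303.6384 180.2394]
```

View pics/w1.png

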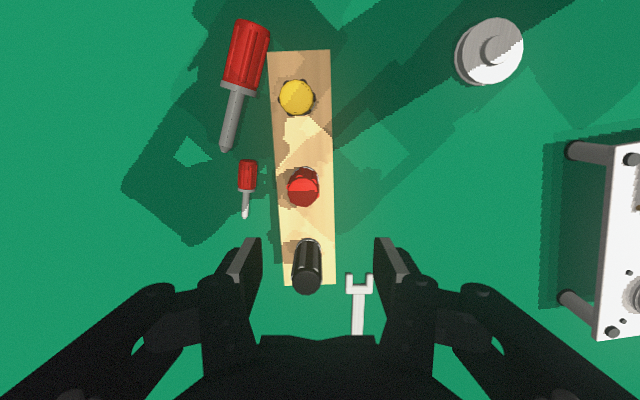

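The wrist view shows the pin at (303,188), between the yellow (297,97) and black (307,270) drivers; that matches the estimate to about 1 px. The two loose look-alikes have toppled by themselves and lie clear on the bench.

drive_tool(
  deltas=[
    [-0.07, -0.47, 0, 0],
    [-0.07, -0.47, 0.5, 0],
    [-0.07, -0.47, 1, 0],
    [-0.07, -0.47, 1.5, 0],
    [-0.07, -0.47, 2, 0],
    [-0.07, -0.47, 2.5, 0],
    [-0.07, -0.47, 3, 0],
    [-0.07, -0.47, 3.5, 0],
    [-0.07, -0.47, 4, 0],
    [-0.07, -0.47, 4.5, 0],
    [-0.07, -0.47, 5, 0],
    [-0.07, -0.47, 5.25, 0],
  ],
)

```text
t: 3.4
tool_pos: [0.4922, -0.3359, 0.0973]
tcp_rot: [179.9, -0.1, -179.9]
ft_force: [-0.6, 0.3, -0.6]
grip_width: 0.0556
grasp_force: 0.0
```

drive_tool(
  deltas=[
    [0, 0, 0, 0],
    [0, 0, 0, 0],
    [0, 0, 0, 0],
  ],
)

```text
t: 3.65
tool_pos: [0.4929, -0.3372, 0.0996]
tcp_rot: [-179.9, 0.1, -180.0]
ft_force: [0.5, 0.5, 0.6]
grip_width: 0.0554
grasp_force: 0.0
```

drive_tool(
  deltas=[
    [0, 0, 0, 0],
    [0, 0, 0, 0],
    [0, 0, 0, 0],
    [0, 0, 0, 0],
    [0, 0, 0, 0],
    [0, 0, 0, 0],
    [0, 0, 0, 0],
    [0, 0, 0, 0],
  ],
  gripper=-1,
)

```text
t: 4.32
tool_pos: [0.4926, -0.3368, 0.0999]
tcp_rot: [-180.0, 0.1, -180.0]
ft_force: [0.2, 2.6, 5.8]
grip_width: 0.0267
grasp_force: 58.7
```

drive_tool(
  deltas=[
    [0, 0, -0.3, 0],
    [0, 0, -0.7, 0],
    [0, 0, -1.2, 0],
    [0, 0, -1.8, 0],
    [0, 0, -2.4, 0],
    [0, 0, -3, 0],
    [0, 0, -3.6, 0],
    [0, 0, -4.2, 0],
    [0, 0, -4.7, 0],
    [0, 0, -5.1, 0],
    [0, 0, -5.3, 0],
    [0, 0, -5.3, 0],
  ],
)

```text
t: 5.32
tool_pos: [0.4926, -0.3377, 0.2601]
tcp_rot: [-179.8, 0.1, -180.0]
ft_force: [0.7, -0.2, -2.0]
grip_width: 0.0266
grasp_force: 59.1
```

```bash
python3 - <<'E'
from h import *
np.set_printoptions(precision=4,suppress=True)
s=r.get_state();print(s["tool_pos"],s["tcp_rot"],s["grip_width"],s["grasp_force"])
def shot():
    p=r.camera_params("wrist");im=r.camera("wrist")
    si=r.camera("side")
    o=np.hstack([cv2.resize(im,(400,250)),cv2.resize(si[150:400,180:580],(400,250))]);cv2.imwrite("pics/l1.png",o[:,:,::-1])
shot()
E
```

```text
[ 0.4926 -0.3377  0.2601] [-179.8195    0.1442 -179.9884] 0.026580469789740525 59.053435921669006
```

View pics/l1.png

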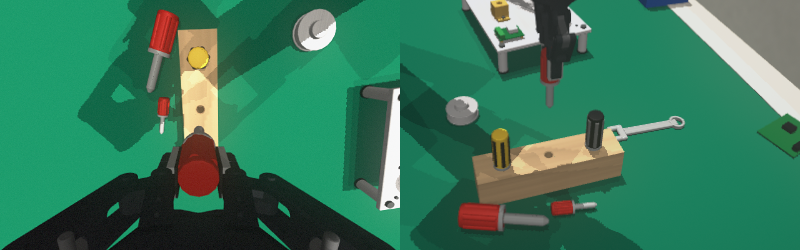

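drive_tool(
  deltas=[
    [-0.1, 0.4, 0, 0.4],
    [-0.3, 1.3, 0, 1.4],
    [-0.6, 2.5, 0, 2.4],
    [-0.9, 3.7, 0, 3.5],
    [-1.2, 4.9, 0, 4.6],
    [-1.5, 6.1, 0, 5.8],
    [-1.8, 7.3, 0, 7],
    [-2.1, 8.5, 0, 8.2],
    [-2.4, 9.7, 0, 9.4],
    [-2.7, 10.9, 0, 10.6],
    [-2.9, 12, 0, 11.5],
    [-3, 12.5, 0, 12],
  ],
)

```text
t: 6.42
tool_pos: [0.5816, 0.0422, 0.2565]
tcp_rot: [-179.9, -0.2, 120.0]
ft_force: [0.4, -0.1, -2.2]
grip_width: 0.027
grasp_force: 59.2
```

```bash
cat >> h.py <<'E'
def to(x,y,z,yaw,s=None):
    s=s or r.get_state();p=s["tool_pos"];w=np.radians(s["tcp_rot"][2])
    X=np.array([np.cos(w),np.sin(w)]);Y=np.array([np.sin(w),-np.cos(w)]);d=np.array([x,y])-p[:2]
    dy=(yaw-s["tcp_rot"][2]+180)%360-180
    print("at",p.round(4),s["tcp_rot"].round(2),"->",np.round([X@d/.03,Y@d/.03,(p[2]-z)/.03,-dy/5],2))
E
python3 -c "
from h import *
to(.624,.204,.26,90)"
```

```text
at [0.5816 0.0422 0.2565] [-1.7993e+02 -1.7000e-01  1.1999e+02] -> [ 3.96  3.92 -0.12  6.  ]
```

drive_tool(
  deltas=[
    [0.4, 0.4, 0, 0.6],
    [1, 1, 0, 1.5],
    [1.7, 1.7, 0, 2.6],
    [2.4, 2.4, 0, 3.6],
    [3, 3, 0, 4.6],
    [3.5, 3.5, 0, 5.4],
    [3.95, 3.9, 0, 6],
    [3.95, 3.9, 0, 6],
    [3.95, 3.9, 0.5, 6],
    [3.95, 3.9, 1.0, 6],
    [3.95, 3.9, 1.0, 6],
    [3.95, 3.9, 1.0, 6],
  ],
)

```text
t: 7.42
tool_pos: [0.623, 0.1983, 0.226]
tcp_rot: [-179.7, 0.1, 90.0]
ft_force: [0.4, 0.1, -1.2]
grip_width: 0.0268
grasp_force: 59.2
```

```bash
python3 - <<'E'
from h import *
s=r.get_state()
to(.624,.204,.202,90)
p=r.camera_params("wrist");im=r.camera("wrist");si=r.camera("side");tp=r.camera("top")
np.savez("pics/a.npz",im=im,si=si,tp=tp)
a=cv2.resize(si[60:210,210:410],(400,300),interpolation=cv2.INTER_CUBIC);b=cv2.resize(im,(400,250))
c=cv2.resize(tp[130:280,150:350],(400,300),interpolation=cv2.INTER_CUBIC)
o=np.zeros((600,800,3),np.uint8);o[:300,:400]=a;o[:300,400:]=c;o[300:550,:400]=b
cv2.imwrite("pics/a.png",o[:,:,::-1])
T=s["tool_pos"]
for z in(.0919,.0399): print("side proj",proj("side",T-[0,0,z]),"wrist",proj("wrist",T-[0,0,z],p))
E
```

```text
at [0.623  0.1983 0.226 ] [-1.7974e+02  6.0000e-02  9.0010e+01] -> [0.19 0.03 0.8  0.  ]
side proj [325.76419356 126.61444673] wrist [317.80566046 208.48466696]
side proj [325.96545191 108.0619469 ] wrist [317.57051315 237.3703277 ]
```

View pics/a.png

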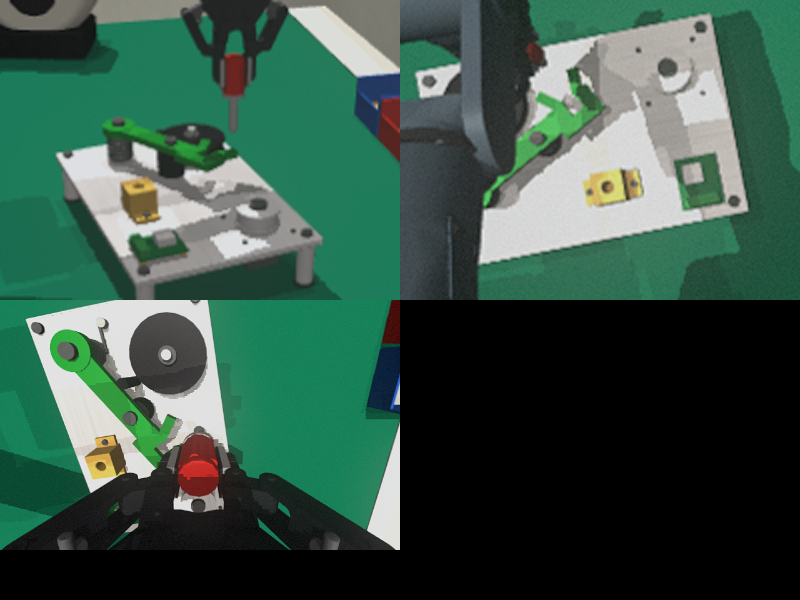

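Side view: the tip is at about (327,125), right of and above the fork. In the wrist view the tip is at (318,210), predicted (317.8,208.5), so the pin is upright and centred in the tool. The same wrist picture also gives the pivot and hole.

```bash
python3 - <<'E'
from h import *
np.set_printoptions(precision=4,suppress=True)
im=np.load("pics/a.npz")["im"];p=r.camera_params("wrist")
h=cv2.cvtColor(im,cv2.COLOR_RGB2HSV)
b=cv2.inRange(h,(15,110,60),(35,255,255));b[:, 230:]=0
hole=(cv2.cvtColor(im,cv2.COLOR_RGB2GRAY)<75).astype(np.uint8)
for nm,m,x,y,w in(("hole",hole,160,266,18),("pivot",hole,107,82,22)):
    q=m[y-w:y+w,x-w:x+w];n,_,st,c=cv2.connectedComponentsWithStats(q)
    for i in range(1,n):
        if st[i][4]>20:
            u=c[i]+[x-w,y-w]
            print(nm,st[i],u,[plane("wrist",u,z,p)[:3] for z in ((.106,) if nm=="hole" else (.124,.132))])
print("proj hole est",proj("wrist",np.array([.4865,.1349,.106]),p),"pivot",proj("wrist",np.array([.4835,.2842,.13]),p))
c=cv2.resize(im[230:300,100:300],(800,280),interpolation=cv2.INTER_CUBIC);c2=cv2.resize(im[220:300,120:200],(480,320)[::1],interpolation=cv2.INTER_CUBIC)
o=np.zeros((600,800,3),np.uint8);o[:280]=c;o[280:,:480]=c2;cv2.imwrite("pics/b.png",o[:,:,::-1])
E
```

```text
hole [12 11 11 10 50] [158.1  262.58] [array([0.4846, 0.1387, 0.106 ])]
pivot [ 24   8  17  30 193] [118.9275  83.9896] [array([0.4873, 0.2856, 0.124 ]), array([0.4922, 0.285 , 0.132 ])]
proj hole est [160.8992 266.4972] pivot [108.1628  85.5413]
```

drive_tool(
  deltas=[
    [0.19, 0, 0, 0],
    [0.19, 0, 0.3, 0],
    [0.19, 0, 0.55, 0],
    [0.19, 0, 0.8, 0],
    [0.19, 0, 0.8, 0],
    [0.19, 0, 0.8, 0],
  ],
)

```text
t: 8.07
tool_pos: [0.6235, 0.2048, 0.2026]
tcp_rot: [-179.9, 0.0, 90.0]
ft_force: [-0.4, -0.5, -1.0]
grip_width: 0.0268
grasp_force: 59.2
```

drive_tool(
  deltas=[
    [-0.2, -0.25, 0, 0],
    [-0.4, -0.5, 0, 0],
    [-0.6, -0.75, 0, 0],
    [-0.8, -1.0, 0, 0],
    [-1.0, -1.23, 0, 0],
    [-1.15, -1.4, 0, 0],
    [-1.27, -1.56, 0, 0],
    [-1.44, -1.79, 0, 0],
    [-1.59, -2.02, 0, 0],
    [-1.74, -2.28, 0, 0],
    [-1.88, -2.55, 0, 0],
    [-1.88, -2.55, 0, 0],
  ],
)

```text
t: 9.07
tool_pos: [0.5464, 0.1481, 0.2041]
tcp_rot: [-180.0, -0.0, 90.0]
ft_force: [3.2, 3.6, -2.2]
grip_width: 0.027
grasp_force: 59.4
```

```bash
python3 - <<'E'
from h import *
s=r.get_state();print(s["ft_force"])
to(.4865,.1349,.202,90)
im=r.camera("wrist");si=r.camera("side");tp=r.camera("top")
a=cv2.resize(si[80:200,220:380],(400,300),interpolation=cv2.INTER_CUBIC);b=cv2.resize(im,(400,250))
c=cv2.resize(tp[130:280,150:350],(400,300),interpolation=cv2.INTER_CUBIC)
o=np.zeros((600,800,3),np.uint8);o[:300,:400]=a;o[:300,400:]=c;o[300:550,:400]=b
cv2.imwrite("pics/c.png",o[:,:,::-1])
E
```

```text
[ 3.17831648  3.64370164 -2.24515591]
at [0.5464 0.1481 0.2041] [-179.98   -0.     89.99] -> [-0.44 -2.    0.07 -0.  ]
```

View pics/c.png

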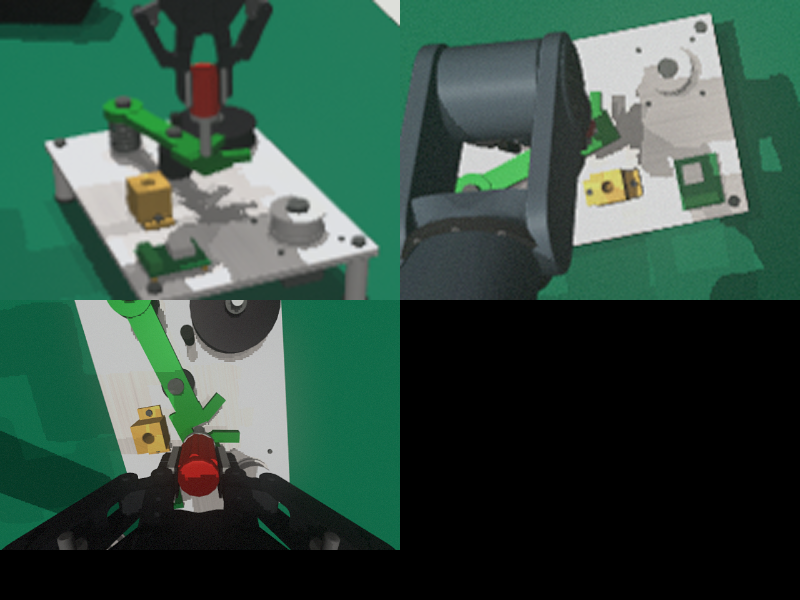

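The pin sits in the fork (shank at side-crop (205,140)) and the arm is swinging. Continuing along the arc to the hole.

drive_tool(
  deltas=[
    [-0.12, -0.28, 0, 0],
    [-0.22, -0.55, 0, 0],
    [-0.3, -0.85, 0, 0],
    [-0.37, -1.14, 0, 0],
    [-0.41, -1.4, 0, 0],
    [-0.44, -1.66, 0, 0],
    [-0.45, -1.85, 0, 0],
    [-0.45, -2.0, 0, 0],
    [-0.45, -2.0, 0, 0],
    [-0.45, -2.0, 0, 0],
    [-0.45, -2.0, 0, 0],
  ],
)

```text
t: 10.13
tool_pos: [0.4905, 0.1353, 0.2045]
tcp_rot: [179.6, -0.0, 90.0]
ft_force: [5.1, 3.3, -2.9]
grip_width: 0.0265
grasp_force: 59.4
```

```bash
python3 - <<'E'
from h import *
s=r.get_state();print(s["ft_force"])
to(.4865,.1349,.202,90)
p=r.camera_params("wrist")
im=r.camera("wrist");si=r.camera("side")
a=cv2.resize(si[90:190,230:330],(400,400),interpolation=cv2.INTER_CUBIC);b=cv2.resize(im[190:310,260:380],(400,400),interpolation=cv2.INTER_CUBIC)
o=np.hstack([a,b]);cv2.imwrite("pics/d.png",o[:,:,::-1])
T=s["tool_pos"]
for nm,X in(("tip",T-[0,0,.0919]),("shoulder",T-[0,0,.0399]),("hole",np.array([.4865,.1349,.106]))):
    print(nm,"side crop",(proj("side",X)-[230,90])*4,"wrist crop",(proj("wrist",X,p)-[260,190])*400/120)
E
```

```text
[ 5.13145634  3.30372841 -2.85827393]
at [0.4905 0.1353 0.2045] [ 1.7964e+02 -4.0000e-02  9.0010e+01] -> [-0.01 -0.13  0.08  0.  ]
tip side crop [202.25002338 240.03367744] wrist crop [187.99268812  62.25004307]
shoulder side crop [198.16972946 163.70050999] wrist crop [189.2036829  158.21419417]
hole side crop [196.57537824 250.39081457] wrist crop [170.15793441  55.07874621]
```

View pics/d.png

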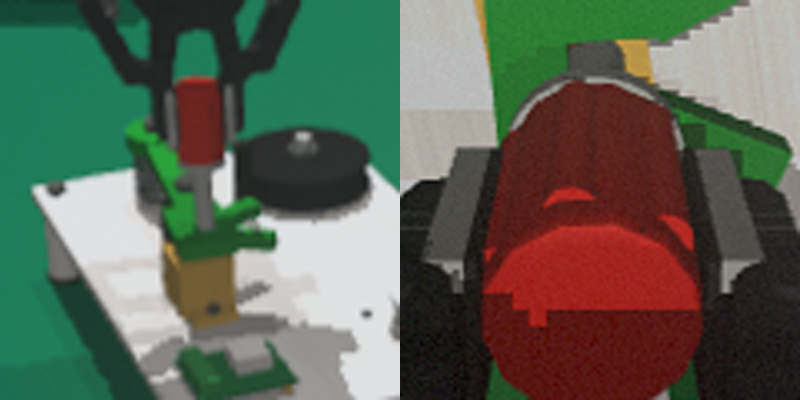

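The pin is in the fork above the brass block, but about 4–5 mm short of the hole (shank at wrist-crop column 195, hole at 170). Correcting.

drive_tool(
  deltas=[
    [0, -0.08, 0, 0],
    [0, -0.16, 0, 0],
    [0, -0.16, 0, 0],
    [0, -0.16, 0, 0],
    [0, -0.16, 0, 0],
    [0, -0.16, 0, 0],
  ],
)

```text
t: 10.73
tool_pos: [0.486, 0.1352, 0.2045]
tcp_rot: [179.6, -0.0, 90.0]
ft_force: [5.3, 2.1, -3.3]
grip_width: 0.0266
grasp_force: 59.4
```

```bash
python3 - <<'E'
from h import *
S=[]
for i in range(4):
    s=r.get_state();p=r.camera_params("wrist");im=r.camera("wrist");S.append(s["tool_pos"])
print(np.round(S,4),s["ft_force"])
T=np.mean(S,0)
print("wrist px tip",proj("wrist",T-[0,0,.0919],p),"shank at 12mm up",proj("wrist",T-[0,0,.06],p),"hole",proj("wrist",np.array([.4865,.1349,.106]),p))
row=im[195:216,290:350].mean(2).astype(int)
sat=cv2.cvtColor(im,cv2.COLOR_RGB2HSV)[195:216,290:350,1].astype(int)
for y in (6,9,12): print(195+y,"sat",sat[y,10:46].tolist())
E
```

```text
[[0.486  0.1352 0.2045]
 [0.486  0.1352 0.2045]
 [0.486  0.1352 0.2045]
 [0.4861 0.1352 0.2045]] [ 5.61081105  2.90817928 -2.17327325]
wrist px tip [316.32887521 208.67955614] shank at 12mm up [316.54675326 224.56446006] hole [316.91030525 206.34740472]
201 sat [154, 168, 166, 165, 159, 160, 156, 167, 159, 167, 172, 164, 167, 180, 172, 163, 171, 166, 167, 161, 172, 167, 160, 170, 161, 163, 164, 149, 162, 152, 153, 162, 150, 158, 158, 150]
204 sat [170, 156, 151, 176, 165, 160, 171, 154, 164, 166, 129, 83, 16, 13, 24, 20, 23, 18, 20, 26, 16, 17, 29, 21, 11, 34, 137, 161, 158, 153, 154, 154, 157, 160, 156, 160]
207 sat [160, 162, 163, 154, 153, 168, 152, 165, 160, 159, 125, 24, 13, 25, 14, 23, 26, 17, 17, 13, 20, 19, 25, 17, 22, 7, 34, 135, 156, 152, 154, 157, 155, 158, 159, 156]
```

drive_tool(
  deltas=[
    [0, -0.04, 0, 0],
    [0, -0.04, 0.08, 0],
    [0, -0.04, 0.16, 0],
    [0, -0.04, 0.24, 0],
    [0, -0.04, 0.32, 0],
    [0, -0.04, 0.4, 0],
    [0, -0.04, 0.4, 0],
  ],
)

```text
t: 11.52
tool_pos: [0.4856, 0.1343, 0.1929]
tcp_rot: [179.5, 0.1, 90.1]
ft_force: [5.2, 0.7, -1.0]
grip_width: 0.0267
grasp_force: 59.9
```

drive_tool(
  deltas=[
    [0, 0, 0.08, 0],
    [0, 0, 0.16, 0],
    [0, 0, 0.24, 0],
    [0, 0, 0.32, 0],
    [0, 0, 0.4, 0],
    [0, 0, 0.4, 0],
  ],
)

```text
t: 12.02
tool_pos: [0.4846, 0.1345, 0.1803]
tcp_rot: [179.7, 0.1, 90.1]
ft_force: [5.6, 0.8, -1.0]
grip_width: 0.0269
grasp_force: 59.6
```

drive_tool(
  deltas=[
    [0, 0, 0.08, 0],
    [0, 0, 0.16, 0],
    [0, 0, 0.24, 0],
    [0, 0, 0.32, 0],
    [0, 0, 0.4, 0],
    [0, 0, 0.46, 0],
    [0, 0, 0.52, 0],
    [0, 0, 0.56, 0],
    [0, 0, 0.56, 0],
    [0, 0, 0.56, 0],
  ],
)

```text
t: 12.85
tool_pos: [0.4849, 0.1345, 0.1639]
tcp_rot: [179.6, 0.1, 90.1]
ft_force: [5.8, 0.3, 1.8]
grip_width: 0.0267
grasp_force: 60.3
```

Nearly seated. Pressing a little further to feel the shoulder.

drive_tool(
  deltas=[
    [0, 0, 0.03, 0],
    [0, 0, 0.06, 0],
    [0, 0, 0.09, 0],
    [0, 0, 0.09, 0],
    [0, 0, 0.09, 0],
  ],
)

```text
t: 13.27
tool_pos: [0.4855, 0.1345, 0.1636]
tcp_rot: [179.5, 0.1, 90.1]
ft_force: [3.4, -0.4, 20.3]
grip_width: 0.0266
grasp_force: 61.9
```

drive_tool(
  deltas=[
    [0, 0, -0.09, 0],
    [0, 0, -0.09, 0],
    [0, 0, -0.09, 0],
    [0, 0, -0.09, 0],
    [0, 0, -0.09, 0],
    [0, 0, -0.09, 0],
  ],
  gripper=0.2,
)

```text
t: 13.77
tool_pos: [0.4808, 0.1349, 0.1623]
tcp_rot: [-179.9, 0.0, 90.0]
ft_force: [0.4, -0.2, -0.5]
grip_width: 0.0511
grasp_force: 0.0
```

drive_tool(
  deltas=[
    [0, 0, -0.3, 0],
    [0, 0, -0.7, 0],
    [0, 0, -1.2, 0],
    [0, 0, -1.8, 0],
    [0, 0, -2.4, 0],
    [0, 0, -3, 0],
    [0, -0.5, -3.5, 0],
    [-0.5, -0.5, -4, 0],
    [-1.5, -0.5, -4, 0],
    [-2.7, -0.5, -4, 0],
    [-4, -0.5, -4, 0],
    [-5, -0.5, -4, 0],
  ],
)

```text
t: 14.77
tool_pos: [0.4665, -0.017, 0.2838]
tcp_rot: [180.0, 0.1, 90.0]
ft_force: [1.0, 0.6, -0.4]
grip_width: 0.0513
grasp_force: 0.0
```

```bash
python3 - <<'E'
from h import *
s=r.get_state();print(s["t"],s["ft_force"])
p=r.camera_params("wrist")
im=r.camera("wrist");si=r.camera("side");tp=r.camera("top")
o=np.zeros((600,800,3),np.uint8)
o[:300,:400]=cv2.resize(si[80:200,220:380],(400,300),interpolation=cv2.INTER_CUBIC)
o[:300,400:]=cv2.resize(tp[130:280,150:350],(400,300),interpolation=cv2.INTER_CUBIC)
o[300:550,:400]=cv2.resize(im,(400,250));o[300:550,400:]=cv2.resize(si,(400,250))
cv2.imwrite("pics/e.png",o[:,:,::-1])
for z in(.124,.176): print("expected side crop",(proj("side",np.array([.4865,.1349,z]))-[220,80])*2.5)
E
```

```text
14.7667 [ 0.99196189  0.58946791 -0.36285758]
expected side crop [146.95937154 165.3648756 ]
expected side crop [144.27161188 117.05525466]
```

View pics/e.png

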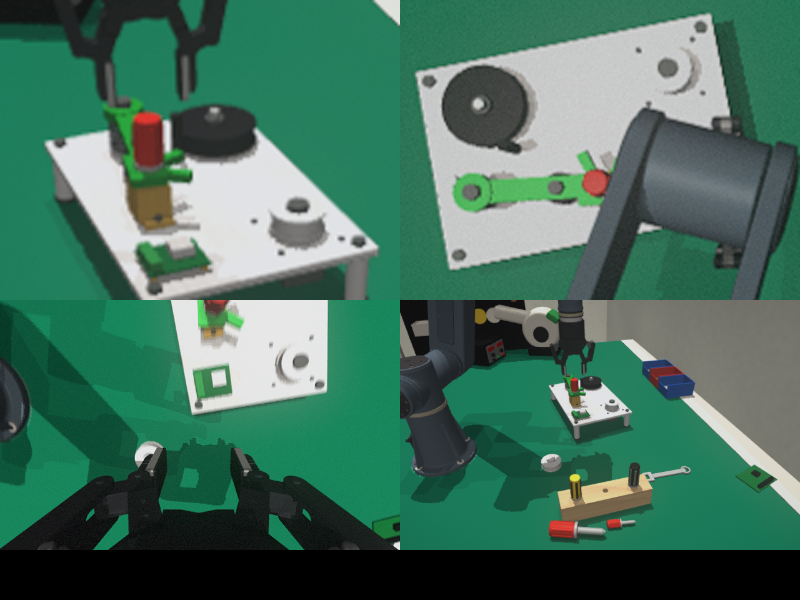

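The pin stands upright with its shoulder on the fork (handle from (147,118) to (147,165) in the side crop, as expected). The arm is held back, the robot is clear, and the bystanders are in place. Handing in.

```bash
python3 -c "
from rig import r
print(r.hand_in())"
```

```text
the job is handed in; nothing more can be done
None
```

The red locking pin from the tool block is pushed fully down into the brass block and stands upright in the fork; the tensioner arm stayed back after I let go, and I handed the job in after about 15 s of robot time.

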